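Slide a sample canister to its capping mark and hold its cap a quarter turn open

TASK

First slide the sample canister along its track, without lifting it off the deck, from the single-ring mark to the double-ring mark. There screw its knurled cap down (clockwise from above) until it bottoms out, then back it off a quarter turn so that the canister can vent. Finish while still gripping the cap and holding it still at that setting, with the canister on the double-ring mark; leave the mouse, the pen cup and the small white sample cup alone.

Things in the scene. Friction and masses are not known exactly. Their poses are not given: they have to be found in the camera images.
- track: Fixed dark steel deck plate, 130 mm (its x) by 340 mm (its y), 10 mm thick, with two aluminium guide rails along its y, rising 12 mm above the deck, 83 mm apart inside, and an end stop across each end (inner faces 153 mm from the centre). Origin: centre of its underside, on the table; the canister slides along its y.
- mark_single: Single white ring (68 mm across) drawn on the deck between the rails, with one short white tick on each plate edge outside the rails: where the canister stands at the start. Origin: ring centre, at the deck's upper face (10 mm above the table); axes parallel to the track's. It is 85 mm along the track's y from the track's centre, at either end.
- mark_double: Double white ring (68 mm and 48 mm across) drawn on the deck, with two ticks 8 mm apart on each plate edge: where the canister must go, 170 mm from the single ring along the track's y. Origin: ring centre, at the deck's upper face; axes parallel to the track's.
- canister_base (a point): Centre of the underside of the canister's foot. The canister is loose, 0.5 to 0.9 kg with its cap: a square aluminium foot 80 by 80 mm, 14 mm high, kept from turning by the rails (1.5 mm play each side), a round steel body 46 mm in diameter up to 48 mm above the underside, a brass threaded neck, and the black cap on top. A short dark line on the foot's two rail sides shows its middle.
- cap_mid (a point): Centre (half-way up) of the round black knurled cap, 51 mm in diameter, 28 mm high, with a thin aluminium pointer line on its flat top along its own x (turns with the cap). Already started on the thread and cannot come off; it can be gripped across its diameter at any angle. Bottomed out its centre is 62.5 mm above the canister's underside; it sits 8 mm higher per turn unscrewed. It stays where it is left.
- cap (a joint): Turn of the cap on its thread in rad: 0 fully unscrewed, grows as it is screwed down clockwise (seen from above), 3.2 bottomed out against a hard stop; starts between 0.3 and 1.8. About 0.06 N m of thread friction. Beyond the stop a grip of 15 to 25 N simply slips round on the cap.
- mouse: Black computer mouse, 105 by 60 by 32 mm, loose on the table past one end of the track. Origin: centre of its underside.
- pen_cup: Copper-coloured cup with pens, 68 mm across, 75 mm high (pens to 115 mm), loose on the table on the track's far side. Origin: centre of its underside.
- sample_cup: Small white plastic sample cup, 48 mm across, 30 mm high, loose on the table on the track's far side. Origin: centre of its underside.
There are look-alikes about, which are no part of the job. Of the things that look like the part that bears canister_base, the largest one is meant.

How it is judged:
By the outcome, as a careful person would: the job done as asked, in the order asked, and still so for the second after the job is handed in, while the arm keeps its last pose, push and grip.
It also fails if it takes over 58 s, if anything falls off the work surface, if the arm or the gripper's body presses on something with over 40 N, if the wrist force passes 120 N, or if a joint passes its speed limit or range.

ROBOT

A 7-joint arm with a two-finger parallel gripper is mounted at the origin on the work surface. World frame = base frame: x ahead of the robot, y to its left, z up, the work surface at z = 0. Lengths are in m, angles in rad, forces in N, time in s.
With the tool pointing down it reaches from about 0.375 to 0.925 m from the base axis. Payload 3.1 kg.
Tool frame: the origin (TCP) lies midway between the tips of the shut fingers; the grasp point (between the pads) lies 19 mm behind it (robot.grip_point_offset is the distance from the TCP to the grasp point, in m); z points along the fingers, y is the line along which they close (so a half turn about z gives the same grasp; the last joint's range is limited). The gripper opens to 85 mm and grips with 20 to 120 N. Pads are 22 mm wide; open, the fingers measure 114 mm over their backs; the gripper's body (76 mm by 85 mm) begins 54 mm behind the grasp point. The pads swing forward as they close: fully open they stand 13 mm farther back than shut.
Start: joints at [1.039, 0.383, 0.044, 1.598, -0.018, 1.161, -0.05], TCP at [0.273, -0.59, 0.231] pointing down, gripper open.
Joint ranges: [-2.61, 2.61], [-0.41, 2.15], [-1.48, 1.57], [0, 2.5], [-1.57, 4.71], [0.05, 1.97], [-2.85, 2.85]. Speed limits (rad/s): [2.79, 2.79, 3.14, 3.14, 3.14, 3.14, 3.14].

INTERFACE

Orientations are given as a rotation vector (axis times angle).
In Python, from bench import robot gives the robot as it stands.
- The arm moves only by the tool carry_out, never from a script. Its argument "plan" is a list of rows, each an object of numbers: "x", "y", "z": the shift along the tool's x, y, z scaled (see below); "wx", "wy", "wz": the turn, a rotation vector about the tool's x, y, z scaled (see below). A call has 1 to 5 rows; each row shifts and turns the commanded pose from where the row before left it, along the tool's axes as they then stand; what a row does not reach is not made up. The controller multiplies each number of a shift by 0.25 m and each number of a turn by 0.5 rad. A row lasts 1/8 s, in which the tool goes at most 62.5 mm and 10.7 degrees, less where a joint would pass 70% of its speed; a pose out of reach is approached as far as the arm can. A call with a number of a shift or a turn outside -1 to 1 is refused whole. A call with a gripper value outside its range is refused whole. "fingers" is the gripper's target within -1 to 1 (fully open at 1, half-way at 0, shut at -1), set as the call begins (left out, the last holds). The fingers move at their own pace and stop on an object; "force" is the grip in N (left out, the last holds). Time passes only in rows, so rows that do not move let the fingers close. It gives the time, the measured TCP pose, the force, the opening and the grip force at its end, in the units of the state.
- robot.observe(): the state, without advancing time (a new reading comes with each control period).
- robot.read_camera(name): name is "scene" or "top" or "wrist"; returns (picture, depth): 420x560x3 uint8, red, green, blue; 420x560 float32, m along the optical axis (not along the pixel's ray), 0 where there is no reading.
- robot.camera_model(name): a dict with "K" (3x3 intrinsics, pixels), "distortion" ([k1, k2, p1, p2, k3] as OpenCV has them; the pictures are not rectified), "rvec" (rotation vector, rad) and "tvec" (3), from world to camera coordinates, as OpenCV has them; the wrist camera has in their place "T_tool_cam" (4x4, takes a point from camera to tool coordinates, whose origin is the TCP and whose axes are the flange's). Camera axes: x right, y down, z forward; pixel columns grow to the right and rows downward; lengths in m; the calibration is good to about 2 mm. A picture is of the moment at which its call begins: read the wrist's pose just before it. camera_model takes no time and is no camera call.
- robot.job_done(): hands the job in; it is judged then, once.
The state is a dict: "time": time; "joint_positions": joint angles; "joint_velocities": joint speeds; "effort": joint torques, N m; "position": TCP position; "tool_rot": TCP orientation; "ft_force": force on the tool from outside, world axes, zero at the start; "moment": the same for the moment, N m; "gripper_width": finger opening in m; "gripper_force": force on a finger pad.
Only numpy, scipy, OpenCV 4.12 (cv2) and the standard library are available. Lean on these libraries where they do the work, as an engineer would, in place of code of your own. Each camera call takes 0.05 s, during which the arm holds its last target. There are 200 camera calls.

## Working session

There is one attempt and no reset: what is moved stays moved. The work goes in short steps, Python scripts to look and compute and a tool call to move; the robot and the scene stay as the last step left them, time stands still between calls to the robot, and variables do not carry over. Pictures are saved under pics/ and viewed, at most 10 in all, crops included, and the job is handed in when it is done.

Besides the shell and the picture viewer there is one more tool, called after "Emit:" as a command line: name --argument value ..., lists and objects as JSON in quotes. carry_out: Moves the arm, as the interface text tells. Its arguments: {"type":"object","properties":{"plan":{"type":"array","items":{"type":"object","properties":{"x":{"type":"number"},"y":{"type":"number"},"z":{"type":"number"},"wx":{"type":"number"},"wy":{"type":"number"},"wz":{"type":"number"}}}},"fingers":{"type":"number"},"force":{"type":"number"}},"required":["plan"]}

```bash
ls; mkdir -p pics; python3 - <<'E'
from bench import robot
import cv2
s=robot.observe();print({k:(s[k]) for k in s})
for n in("top","scene"):
    p,d=robot.read_camera(n);cv2.imwrite(f"pics/{n}0.png",p[:,:,::-1]);m=robot.camera_model(n);print(n,m)
    import numpy as np;np.save(f"{n}0.npy",d)
print(robot.camera_model("wrist"))
E
```

```text
pics
{'time': 0.0, 'joint_positions': array([ 1.03921383,  0.38385174,  0.04378704,  1.59959983, -0.01792947,
        1.16120131, -0.04987752]), 'joint_velocities': array([-3.88242342e-05, -7.24142420e-04, -1.79723369e-03, -1.67721243e-03,
        1.14863674e-03, -2.45247907e-04, -5.67111988e-04]), 'effort': array([ 2.42015875e-05, -4.33457243e+01,  1.02440324e+00, -2.49512619e+01,
        1.04903753e-02,  1.12552100e-02, -1.32466769e-05]), 'position': array([ 0.27282427, -0.58891564,  0.22986362]), 'tool_rot': array([-3.06542098e+00, -6.75703100e-01,  1.05348737e-03]), 'ft_force': array([-0.3754678 ,  1.6165213 ,  0.11339984]), 'moment': array([-0.03125625,  0.02449226, -0.00150298]), 'gripper_force': 0.0, 'gripper_width': 0.08510911524308315}
top {'K': array([[386.12342689,   0.        , 277.26659081],
       [  0.        , 386.12342689, 211.98513821],
       [  0.        ,   0.        ,   1.        ]]), 'distortion': array([-0.02862515,  0.        ,  0.        ,  0.        ,  0.        ]), 'rvec': array([ 2.10633967, -2.13577993,  0.21249017]), 'tvec': array([0.06948876, 0.5625218
[... 278 characters left out ...]
ay([ 1.30383354,  2.05362546, -1.01314712]), 'tvec': array([ 0.17104482, -0.25421355,  1.36765964])}
{'K': array([[315.99506144,   0.        , 277.02598393],
       [  0.        , 315.99506144, 207.17547571],
       [  0.        ,   0.        ,   1.        ]]), 'distortion': array([0.01023769, 0.        , 0.        , 0.        , 0.        ]), 'T_tool_cam': array([[-1.53983163e-04, -9.51528066e-01, -3.07561888e-01,
         7.84333634e-02],
       [ 9.99997758e-01,  5.02973734e-04, -2.05674522e-03,
         7.17488590e-04],
       [ 2.11174635e-03, -3.07561516e-01,  9.51525856e-01,
        -1.42078970e-01],
       [ 0.00000000e+00,  0.00000000e+00,  0.00000000e+00,
         1.00000000e+00]])}
```

View pics/top0.png

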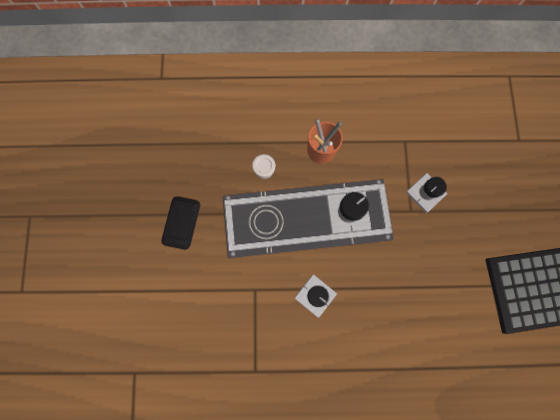

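View pics/scene0.png

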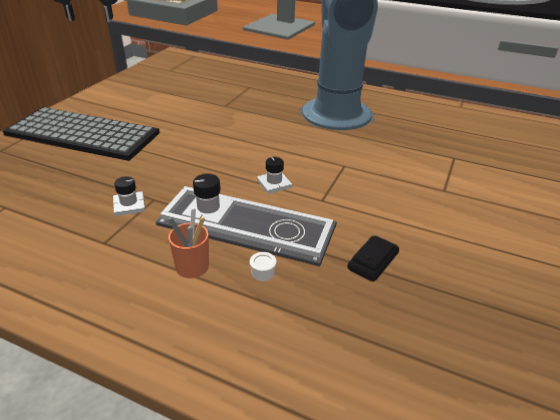

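The top view shows the track spanning (225–392, 182–256), the double ring at (266,222), and the canister cap at (354,206) with a white pointer. In the scene view, the pen cup (190,248), sample cup (263,265) and mouse (373,257) are all clear of it. Two smaller look-alike canisters stand beside the track.

```bash
cat > h.py <<'E'
import numpy as np,cv2
from scipy.spatial.transform import Rotation as R
from bench import robot
def cam(n,s=None):
    m=robot.camera_model(n);K,D=m["K"],m["distortion"]
    if n=="wrist":
        T=np.eye(4);T[:3,:3]=R.from_rotvec(s["tool_rot"]).as_matrix();T[:3,3]=s["position"]
        T=T@m["T_tool_cam"];return K,D,T[:3,:3],T[:3,3]
    r=cv2.Rodrigues(m["rvec"])[0];return K,D,r.T,-r.T@m["tvec"]
def rays(uv,c):
    n=cv2.undistortPoints(np.asarray(uv,float).reshape(-1,1,2),c[0],c[1])[:,0]
    return np.c_[n,np.ones(len(n))]@c[2].T
def plane(uv,c,z):
    d=rays(uv,c);return c[3]+d*((z-c[3][2])/d[:,2:])
def cloud(depth,c):
    v,u=np.nonzero(depth);d=rays(np.c_[u,v],c)
    P=np.zeros(depth.shape+(3,));P[v,u]=c[3]+d*depth[v,u][:,None];return P
def circ(p):
    x,y=p.T[:2];a=np.linalg.lstsq(np.c_[2*x,2*y,np.ones(len(x))],x*x+y*y,rcond=None)[0]
    return a[0],a[1],np.sqrt(a[2]+a[0]**2+a[1]**2)
def pointer(im,P,ctr,c,z):
    """bright pixels within 23 mm of the cap centre on its top"""
    g=im.max(2);v,u=np.mgrid[:420,:560];q=plane(np.c_[u.ravel(),v.ravel()],c,z).reshape(420,560,3)
    ok=(np.hypot(*(q[...,:2]-ctr).transpose(2,0,1))<.0235)&(g>110);p=q[ok][:,:2]
    m=p.mean(0);w,V=np.linalg.eigh(np.cov(p.T));a=V[:,1]
    a=a*np.sign(a@(m-ctr));return len(p),m,np.degrees(np.arctan2(a[1],a[0]))
E
python3 - <<'E'
from h import *
im=cv2.imread("pics/top0.png")[:,:,::-1];d=np.load("top0.npy");c=cam("top")
P=cloud(d,c)
u,v=np.meshgrid(range(560),range(420))
# double ring
sub=(abs(u-266)<25)&(abs(v-222)<22);g=im.min(2)
q=plane(np.c_[u[sub],v[sub]],c,.01);b=g[sub]>110
c0=plane([[266,222]],c,.01)[0]
for k in range(3):
    r=np.hypot(*(q-c0)[:,:2].T)
    s1=circ(q[b&(abs(r-.034)<.004)]);s2=circ(q[b&(abs(r-.024)<.004)]);c0=np.r_[s1[0],s1[1],0.01]
print("ring",s1,s2)
# plate: height 6..30mm points; minAreaRect
reg=(u>215)&(u<400)&(v>172)&(v<265)&(P[...,2]>.005)&(P[...,2]<.03)
print("plate",cv2.minAreaRect((P[reg][:,:2]*1000).astype(np.float32)))
cap=(abs(u-354)<30)&(abs(v-206)<30)&(P[...,2]>.083)
print("cap z",np.median(P[cap][:,2]),P[cap][:,2].std(),cap.sum())
pts=P[cap][:,:2].astype(np.float32);print(cv2.minEnclosingCircle(pts),pts.mean(0))
ctr=np.array(cv2.minEnclosingCircle(pts)[0]);print(pointer(im,P,ctr,c,.089))
sc=cv2.imread("pics/scene0.png")
for n,(a,bb,z) in dict(mouse=(181,222,.03),pen=(325,143,.075),cup=(264,166,.03)).items(): print(n,plane([[a,bb]],c,z))
E
```

```text
ring (np.float64(0.5529471620282709), np.float64(0.0850256168122398), np.float64(0.033978884962944135)) (np.float64(0.5530539826610911), np.float64(0.08518935317774373), np.float64(0.024052792790228757))
plate ((580.0164794921875, 1.47723388671875), (166.46981811523438, 340.7381591796875), 5.430058002471924)
cap z 0.08806889005836982 0.0014623788994068113 573
((0.5694911479949951, -0.08317720890045166), 0.026401514187455177) [ 0.5681049  -0.08253475]
(20, array([ 0.57695295, -0.09307353]), np.float64(-53.84965264452228))
mouse [[0.55060607 0.25361188 0.03      ]]
pen [[ 0.69562608 -0.03344383  0.075     ]]
cup [[0.66478593 0.08734619 0.03      ]]
```

Emit:
carry_out --plan '[{"x": 0.19,"y": -0.13},{"x": 0.19,"y": -0.13},{"x": 0.19,"y": -0.13},{"x": 0.19,"y": -0.13},{"x": 0.19,"y": -0.13}]' --fingers 1 --force 22

```text
invalid input
```

Emit:
carry_out --plan '[{"x": 0.18,"y": -0.13},{"x": 0.18,"y": -0.13},{"x": 0.18,"y": -0.13},{"x": 0.17,"y": -0.12},{"wz": -0.3}]'

```text
invalid input
```

```bash
cat > st.py <<'E'
from h import *
def st(target=None):
    s=robot.observe();M=R.from_rotvec(s["tool_rot"]).as_matrix()
    print("t%.2f"%s["time"],"p",s["position"].round(4),"yawx",np.degrees(np.arctan2(M[1,0],M[0,0])).round(2),"z",M[:,2].round(3),"q",s["joint_positions"].round(2),"F",s["ft_force"].round(2),"M",s["moment"].round(3),"w",round(s["gripper_width"],4),s["gripper_force"])
    if target is not None: print("tool shift/0.25",(M.T@(np.array(target)-s["position"])/.25).round(3))
    return s
E
python3 -c "
from st import *
st([.569,-.0837,.17])"
```

```text
t0.10 p [ 0.2728 -0.589   0.23  ] yawx 24.86 z [-0.001  0.002 -1.   ] q [ 1.04  0.38  0.04  1.6  -0.02  1.16 -0.05] F [-0.43  0.72  0.05] M [-0.    -0.026 -0.002] w 0.0856 0.0
tool shift/0.25 [ 1.925 -1.335  0.243]
```

Emit:
carry_out --plan '[{"x": 0.19,"y": -0.13,"z": 0,"wx": 0,"wy": 0,"wz": 0},{"x": 0.19,"y": -0.13,"z": 0,"wx": 0,"wy": 0,"wz": 0},{"x": 0.19,"y": -0.13,"z": 0,"wx": 0,"wy": 0,"wz": 0},{"x": 0.19,"y": -0.13,"z": 0,"wx": 0,"wy": 0,"wz": 0},{"x": 0.19,"y": -0.13,"z": 0,"wx": 0,"wy": 0,"wz": 0}]' --fingers 1 --force 22

```text
time: 0.72
position: [0.4208, -0.3406, 0.2309]
tool_rot: [-3.068, -0.676, 0.001]
ft_force: [0.2, 0.0, -0.8]
gripper_width: 0.0852
gripper_force: 0.0
```

Emit:
carry_out --plan '[{"x": 0.19,"y": -0.13,"z": 0,"wx": 0,"wy": 0,"wz": 0},{"x": 0.19,"y": -0.13,"z": 0,"wx": 0,"wy": 0,"wz": 0},{"x": 0.19,"y": -0.13,"z": 0,"wx": 0,"wy": 0,"wz": 0},{"x": 0.19,"y": -0.13,"z": 0,"wx": 0,"wy": 0,"wz": 0},{"x": 0.19,"y": -0.13,"z": 0,"wx": 0,"wy": 0,"wz": -0.3}]'

```text
time: 1.35
position: [0.5679, -0.0937, 0.2308]
tool_rot: [3.007, 0.91, -0.001]
ft_force: [1.4, -0.0, 0.3]
gripper_width: 0.0853
gripper_force: 0.0
```

```bash
python3 -c "
from st import *
st([.569,-.0837,.17])"
```

```text
t1.35 p [ 0.5679 -0.0937  0.2308] yawx 33.67 z [-0.001 -0.    -1.   ] q [ 0.37  0.26 -0.32  1.77  0.09  1.13 -0.97] F [ 1.39 -0.05  0.28] M [-0.025 -0.025  0.036] w 0.0853 0.0
tool shift/0.25 [ 0.026 -0.031  0.243]
```

Emit:
carry_out --plan '[{"x": 0.025,"y": -0.03,"z": 0.12,"wx": 0,"wy": 0,"wz": 0},{"x": 0,"y": 0,"z": 0.12,"wx": 0,"wy": 0,"wz": 0},{"x": 0,"y": 0,"z": 0,"wx": 0,"wy": 0,"wz": 0}]'

```text
time: 1.72
position: [0.5657, -0.0851, 0.168]
tool_rot: [-3.005, -0.904, 0.011]
ft_force: [0.3, 0.2, 0.5]
gripper_width: 0.0852
gripper_force: 0.0
```

```bash
python3 - <<'E'
from st import *
s=st([.569,-.0837,.059])
p,d=robot.read_camera("wrist");cv2.imwrite("pics/w1.png",p[:,:,::-1]);np.savez("w1.npz",d=d,p=s["position"],r=s["tool_rot"])
c=cam("wrist",s);P=cloud(d,c)
m=(P[...,2]>.083)&(P[...,2]<.095)&(np.hypot(P[...,0]-.569,P[...,1]+.084)<.04)
q=P[m];print(len(q),np.median(q[:,2]),cv2.minEnclosingCircle(q[:,:2].astype(np.float32)))
ctr=np.array(cv2.minEnclosingCircle(q[:,:2].astype(np.float32))[0]);print(pointer(p,P,ctr,c,np.median(q[:,2])))
E
```

```text
t1.73 p [ 0.5657 -0.0851  0.168 ] yawx 33.48 z [-0.008  0.001 -1.   ] q [ 0.35  0.33 -0.32  1.83  0.12  1.01 -1.  ] F [0.34 0.21 0.46] M [-0.029  0.002 -0.031] w 0.0852 0.0
tool shift/0.25 [0.017 0.005 0.436]
3596 0.08867686377194982 ((0.5699314475059509, -0.08352863788604736), 0.02652933821082115)
(156, array([ 0.57741179, -0.09369992]), np.float64(-52.4396922213581))
```

View pics/w1.png

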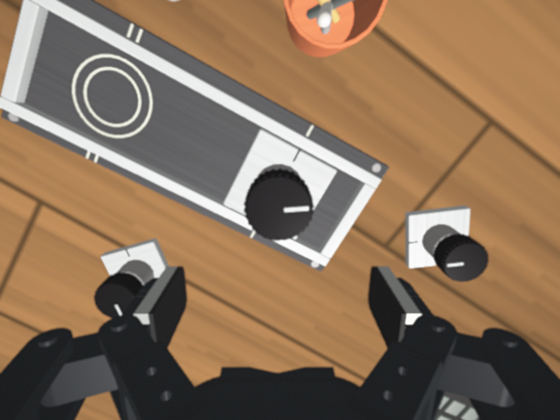

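The wrist view shows the canister cap at (280,203) with its pointer to the right, and the foot between the rails. The fingers straddle clear space, so I descend now.

Emit:
carry_out --plan '[{"x": 0.016,"y": 0.003,"z": 0.1,"wx": 0,"wy": 0,"wz": 0},{"x": 0,"y": 0,"z": 0.1,"wx": 0,"wy": 0,"wz": 0},{"x": 0,"y": 0,"z": 0.1,"wx": 0,"wy": 0,"wz": 0},{"x": 0,"y": 0,"z": 0.0,"wx": 0,"wy": 0,"wz": 0}]'

```text
time: 2.28
position: [0.5715, -0.0845, 0.0958]
tool_rot: [-3.008, -0.902, 0.004]
ft_force: [1.0, -0.7, 0.4]
gripper_width: 0.0854
gripper_force: 0.0
```

```bash
python3 - <<'E'
from st import *
s=st([.5695,-.0836,.054])
E
```

```text
t2.27 p [ 0.5715 -0.0845  0.0958] yawx 33.39 z [-0.002  0.    -1.   ] q [ 0.33  0.43 -0.3   1.87  0.16  0.87 -1.04] F [ 0.96 -0.7   0.38] M [-0.034  0.039  0.008] w 0.0854 0.0
tool shift/0.25 [-0.004 -0.007  0.167]
```

Emit:
carry_out --plan '[{"x": -0.006,"y": -0.006,"z": 0.08,"wx": 0,"wy": 0,"wz": 0},{"x": 0,"y": 0,"z": 0.08,"wx": 0,"wy": 0,"wz": 0},{"x": 0,"y": 0,"z": 0,"wx": 0,"wy": 0,"wz": 0},{"x": 0,"y": 0,"z": 0,"wx": 0,"wy": 0,"wz": 0}]'

```text
time: 2.78
position: [0.5711, -0.0836, 0.057]
tool_rot: [3.008, 0.904, 0.002]
ft_force: [-0.3, -0.2, 0.1]
gripper_width: 0.0849
gripper_force: 0.0
```

```bash
python3 - <<'E'
from st import *
s=st([.5695,-.0836,.054])
E
```

```text
t2.77 p [ 0.5711 -0.0836  0.057 ] yawx 33.44 z [ 0.001 -0.    -1.   ] q [ 0.31  0.48 -0.29  1.89  0.19  0.8  -1.06] F [-0.31 -0.19  0.05] M [-0.017 -0.051 -0.021] w 0.0849 0.0
tool shift/0.25 [-0.005 -0.004  0.012]
```

Emit:
carry_out --plan '[{"x": -0.005,"y": -0.003,"z": 0.01,"wx": 0,"wy": 0,"wz": 0},{"x": 0,"y": 0,"z": 0,"wx": 0,"wy": 0,"wz": 0},{"x": 0,"y": 0,"z": 0,"wx": 0,"wy": 0,"wz": 0},{"x": 0,"y": 0,"z": 0,"wx": 0,"wy": 0,"wz": 0},{"x": 0,"y": 0,"z": 0,"wx": 0,"wy": 0,"wz": 0}]' --fingers -1 --force 22

```text
time: 3.4
position: [0.569, -0.0836, 0.0542]
tool_rot: [3.008, 0.904, 0.0]
ft_force: [-1.0, -0.8, 3.2]
gripper_width: 0.0506
gripper_force: 24.9
```

Emit:
carry_out --plan '[{"x": 0,"y": 0,"z": 0,"wx": 0,"wy": 0,"wz": 0},{"x": 0,"y": 0,"z": 0,"wx": 0,"wy": 0,"wz": 0},{"x": 0,"y": 0,"z": 0,"wx": 0,"wy": 0,"wz": 0}]'

```text
time: 3.78
position: [0.569, -0.0837, 0.0541]
tool_rot: [3.009, 0.904, 0.0]
ft_force: [-1.9, -0.3, 5.3]
gripper_width: 0.0501
gripper_force: 24.9
```

```bash
python3 - <<'E'
from st import *
s=st()
M=R.from_rotvec(s["tool_rot"]).as_matrix();print("slide tool units",M.T@np.array([-.0161,.1692,0])/.25)
p,d=robot.read_camera("wrist");cv2.imwrite("pics/w2.png",p[:,:,::-1])
E
```

```text
t3.77 p [ 0.569  -0.0837  0.0541] yawx 33.45 z [ 0. -0. -1.] q [ 0.31  0.48 -0.29  1.89  0.19  0.79 -1.06] F [-1.9  -0.29  5.25] M [-0.031  0.386  0.02 ] w 0.0501 24.945605099201202
slide tool units [ 3.19298345e-01 -6.00211755e-01 -1.25153376e-04]
```

View pics/w2.png

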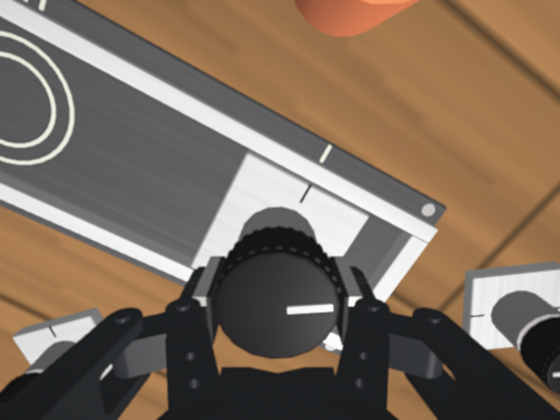

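The cap sits squarely between the pads, pointer visible at (310,309). Next I slide it.

Emit:
carry_out --plan '[{"x": 0.016,"y": -0.03,"z": 0,"wx": 0,"wy": 0,"wz": 0},{"x": 0.032,"y": -0.06,"z": 0,"wx": 0,"wy": 0,"wz": 0},{"x": 0.032,"y": -0.06,"z": 0,"wx": 0,"wy": 0,"wz": 0},{"x": 0.032,"y": -0.06,"z": 0,"wx": 0,"wy": 0,"wz": 0},{"x": 0.032,"y": -0.06,"z": 0,"wx": 0,"wy": 0,"wz": 0}]'

```text
time: 4.45
position: [0.5635, -0.0132, 0.0544]
tool_rot: [3.004, 0.896, 0.002]
ft_force: [1.5, -7.3, 2.7]
gripper_width: 0.0508
gripper_force: 25.0
```

```bash
python3 - <<'E'
from st import *
s=st([.553,.0851,.0541])
E
```

```text
t4.45 p [ 0.5635 -0.0132  0.0544] yawx 33.23 z [ 0.003 -0.007 -1.   ] q [ 0.2   0.46 -0.3   1.92  0.2   0.78 -1.21] F [ 1.45 -7.29  2.68] M [-1.723 -0.214  0.003] w 0.0508 25.022318959236145
tool shift/0.25 [ 0.18  -0.352 -0.002]
```

Emit:
carry_out --plan '[{"x": 0.033,"y": -0.06,"z": 0.002,"wx": 0,"wy": 0,"wz": 0},{"x": 0.033,"y": -0.06,"z": 0.002,"wx": 0,"wy": 0,"wz": 0},{"x": 0.033,"y": -0.06,"z": 0,"wx": 0,"wy": 0,"wz": 0},{"x": 0.033,"y": -0.06,"z": 0,"wx": 0,"wy": 0,"wz": 0},{"x": 0.03,"y": -0.06,"z": 0,"wx": 0,"wy": 0,"wz": 0}]'

```text
time: 5.08
position: [0.5562, 0.0636, 0.0547]
tool_rot: [2.997, 0.886, -0.007]
ft_force: [-3.2, -18.2, 14.8]
gripper_width: 0.0509
gripper_force: 26.1
```

Emit:
carry_out --plan '[{"x": 0.0,"y": 0,"z": 0,"wx": 0,"wy": 0,"wz": 0},{"x": 0,"y": 0,"z": 0,"wx": 0,"wy": 0,"wz": 0}]'

```text
time: 5.32
position: [0.5557, 0.0696, 0.0541]
tool_rot: [3.002, 0.894, -0.003]
ft_force: [-0.3, -10.2, 11.4]
gripper_width: 0.0505
gripper_force: 25.7
```

```bash
python3 - <<'E'
from st import *
s=st([.553,.0851,.0535])
p,d=robot.read_camera("wrist");cv2.imwrite("pics/w3.png",p[:,:,::-1])
p,d=robot.read_camera("top");cv2.imwrite("pics/t3.png",cv2.resize(p[140:280,180:420,::-1],None,fx=3,fy=3))
E
```

```text
t5.33 p [0.5557 0.0696 0.0541] yawx 33.16 z [ 0.001 -0.009 -1.   ] q [ 0.07  0.46 -0.32  1.93  0.22  0.78 -1.37] F [ -0.32 -10.25  11.4 ] M [-2.141  0.457 -0.045] w 0.0505 25.711090564727783
tool shift/0.25 [ 0.025 -0.058  0.002]
```

View pics/w3.png

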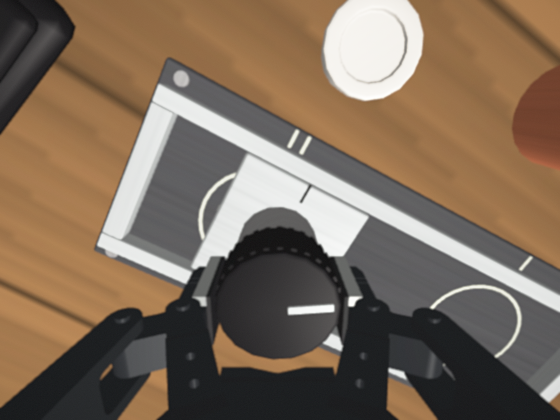

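The foot line (306,193) is still short of the double ticks (294–305,142), so I push on.

Emit:
carry_out --plan '[{"x": 0.015,"y": -0.029,"z": -0.003,"wx": 0,"wy": 0,"wz": 0},{"x": 0.015,"y": -0.029,"z": 0,"wx": 0,"wy": 0,"wz": 0},{"x": 0,"y": 0,"z": 0,"wx": 0,"wy": 0,"wz": 0},{"x": 0,"y": 0,"z": 0,"wx": 0,"wy": 0,"wz": 0}]'

```text
time: 5.92
position: [0.5541, 0.0863, 0.0543]
tool_rot: [3.003, 0.894, -0.002]
ft_force: [-0.2, -10.5, 7.9]
gripper_width: 0.0507
gripper_force: 25.4
```

```bash
python3 - <<'E'
from st import *
s=st([.553,.0851,.0541])
p,d=robot.read_camera("wrist");cv2.imwrite("pics/w4.png",cv2.resize(p[80:260,180:440,::-1],None,fx=3,fy=3,interpolation=cv2.INTER_CUBIC));cv2.imwrite("pics/w4f.png",p[:,:,::-1])
E
```

```text
t5.92 p [0.5541 0.0863 0.0543] yawx 33.17 z [ 0.001 -0.008 -1.   ] q [ 0.04  0.47 -0.33  1.93  0.22  0.79 -1.4 ] F [ -0.2  -10.48   7.88] M [-1.989  0.132 -0.033] w 0.0507 25.417664051055908
tool shift/0.25 [-0.006  0.002  0.001]
```

View pics/w4.png

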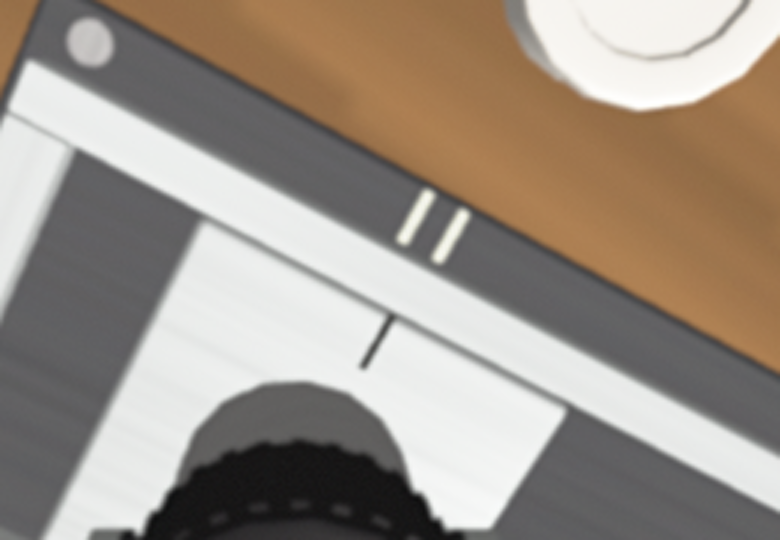

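```bash
cat > al.py <<'E'
from st import *
def along(line,ticks,crop=(180,80),f=3):
    s=robot.observe();c=cam("wrist",s);t=np.array([-.0946,.9955])
    g=lambda a,z:plane(np.array(a)/f+crop,c,z)[:,:2]@t
    L=g(line,.024);T=g(ticks,.010);print("line",L,"ticks",T,"err mm (line-ticks)",1e3*(L.mean()-T.mean()))
E
python3 -c "
from al import *
along([(392,317),(363,366)],[(430,190),(403,243),(465,210),(437,262)])
print('ring along',np.array([.553,.0851])@[-.0946,.9955])"
```

```text
line [0.0326938  0.03283695] ticks [0.0356191  0.03512025 0.02762441 0.02725866] err mm (line-ticks) 1.3597713241222524
ring along 0.032403249999999995
```

Emit:
carry_out --plan '[{"x": -0.006,"y": 0.012,"z": 0,"wx": 0,"wy": 0,"wz": 0},{"x": -0.006,"y": 0.012,"z": 0,"wx": 0,"wy": 0,"wz": 0},{"x": 0,"y": 0,"z": 0,"wx": 0,"wy": 0,"wz": 0}]'

```text
time: 6.35
position: [0.5542, 0.0858, 0.0541]
tool_rot: [3.008, 0.901, 0.002]
ft_force: [-0.3, -2.4, 5.5]
gripper_width: 0.0504
gripper_force: 25.1
```

```bash
python3 -c "
from st import *
s=st([.553,.0851,.0541]);print(s['position'][:2]@[-.0946,.9955])"
```

```text
t6.35 p [0.5542 0.0858 0.0541] yawx 33.36 z [ 0.001 -0.001 -1.   ] q [ 0.05  0.47 -0.33  1.93  0.21  0.78 -1.39] F [-0.28 -2.4   5.48] M [-0.453  0.257 -0.055] w 0.0504 25.136040151119232
tool shift/0.25 [-0.006 -0.     0.   ]
0.03304008443655881
```

Emit:
carry_out --plan '[{"x": 0,"y": 0,"z": 0.001,"wx": 0,"wy": 0,"wz": 0.32},{"x": 0,"y": 0,"z": 0.001,"wx": 0,"wy": 0,"wz": 0.32},{"x": 0,"y": 0,"z": 0.001,"wx": 0,"wy": 0,"wz": 0.32},{"x": 0,"y": 0,"z": 0.001,"wx": 0,"wy": 0,"wz": 0.32},{"x": 0,"y": 0,"z": 0.001,"wx": 0,"wy": 0,"wz": 0.32}]'

```text
time: 6.98
position: [0.5539, 0.0869, 0.0531]
tool_rot: [3.122, -0.347, 0.002]
ft_force: [-1.2, -0.3, 7.2]
gripper_width: 0.0505
gripper_force: 25.2
```

```bash
cat > cp.py <<'E'
from st import *
def cap(ctr=None,zt=.088,save=None):
    s=st();c=cam("wrist",s);p,d=robot.read_camera("wrist")
    if save: cv2.imwrite(save,p[:,:,::-1])
    n,m,a=pointer(p,None,s["position"][:2],c,zt)
    M=R.from_rotvec(s["tool_rot"]).as_matrix();y=np.degrees(np.arctan2(M[1,0],M[0,0]))
    print("pointer n",n,"mid",m.round(4),"world %.1f rel tool %.1f"%(a,(a-y+180)%360-180),"along",s["position"][:2]@[-.0946,.9955])
if __name__=="__main__":
    import sys;cap(save=sys.argv[1] if len(sys.argv)>1 else None)
E
python3 cp.py pics/c1.png; python3 - <<'E'
from h import *
# same measure on the earlier pic w3 (rel tool only): pose of t=5.33
s=dict(position=np.array([.5557,.0696,.0541]),tool_rot=np.array([3.002,.894,-.003]))
p=cv2.imread("pics/w3.png");n,m,a=pointer(p,None,s["position"][:2],cam("wrist",s),.0887);print(n,m,a,a-33.16)
E
```

```text
t6.97 p [0.5539 0.0869 0.0531] yawx -12.68 z [ 0.001 -0.    -1.   ] q [-0.09  0.45 -0.16  1.93  0.1   0.76 -2.1 ] F [-1.19 -0.31  7.2 ] M [-0.121  0.369  0.117] w 0.0505 25.214113891124725
pointer n 542 mid [0.5487 0.0799] world -66.2 rel tool -53.5 along 0.03414732933742463
506 [0.56019082 0.05985421] -21.880774695126878 -55.04077469512687
```

Positive wz lowers joint 7, now at −2.1 with a limit of −2.85, so I'll regrasp by opening, turning back about 160° and gripping again.

Emit:
carry_out --plan '[{"x": 0,"y": 0,"z": 0,"wx": 0,"wy": 0,"wz": 0},{"x": 0,"y": 0,"z": 0,"wx": 0,"wy": 0,"wz": 0},{"x": 0,"y": 0,"z": 0,"wx": 0,"wy": 0,"wz": 0},{"x": 0,"y": 0,"z": 0,"wx": 0,"wy": 0,"wz": 0}]' --fingers 1

```text
time: 7.52
position: [0.5531, 0.087, 0.052]
tool_rot: [-3.123, 0.339, 0.001]
ft_force: [-0.2, 0.5, 0.8]
gripper_width: 0.0856
gripper_force: 0.0
```

```bash
python3 - <<'E'
import re
t=open('h.py').read();i=t.index("def pointer");t=t[:i]+'''def pointer(im,P,ctr,c,z):
    """elongated bright blob on the cap top"""
    g=im.min(2);v,u=np.mgrid[:420,:560];q=plane(np.c_[u.ravel(),v.ravel()],c,z).reshape(420,560,3)
    r=np.hypot(*(q[...,:2]-ctr).transpose(2,0,1));k,lab,stt,_=cv2.connectedComponentsWithStats(((r<.03)&(g>110)).astype(np.uint8))
    best=None
    for j in range(1,k):
        if stt[j,4]<60: continue
        p=q[lab==j][:,:2];w,V=np.linalg.eigh(np.cov(p.T));L=np.sqrt(12*w);a=V[:,1];m=p.mean(0)
        print("  blob",stt[j],"LxW mm",(L*1e3).round(1),"off",((m-ctr)*1e3).round(1))
        if abs(L[1]-.017)<.005 and L[0]<.005: best=(stt[j,4],m,np.degrees(np.arctan2(*(a*np.sign(a@(m-ctr)))[::-1])))
    return best
'''
open('h.py','w').write(t)
E
python3 cp.py pics/c2.png
python3 - <<'E'
from h import *
s=dict(position=np.array([.5557,.0696,.0541]),tool_rot=np.array([3.002,.894,-.003]))
p=cv2.imread("pics/w3.png");n,m,a=pointer(p,None,s["position"][:2],cam("wrist",s),.0887);print(n,m,a,a-33.16)
s=dict(position=np.array([.5539,.0869,.0531]),tool_rot=np.array([3.122,-.347,.002]))
p=cv2.imread("pics/c1.png");n,m,a=pointer(p,None,s["position"][:2],cam("wrist",s),.0880);print(n,m,a,a+12.68)
E
```

```text
t7.53 p [0.5531 0.087  0.052 ] yawx -12.38 z [-0.  0. -1.] q [-0.09  0.45 -0.16  1.93  0.1   0.76 -2.1 ] F [-0.25  0.47  0.78] M [ 0.03  -0.05   0.071] w 0.0856 0.0
  blob [333 268  18  35 215] LxW mm [ 2.9 14.2] off [  6.1 -27.7]
  blob [287 304  48  11 412] LxW mm [ 4.  18.8] off [ -0.6 -14. ]
  blob [200 306  24  37 422] LxW mm [ 6.7 12.9] off [ 0.2 26.7]
pointer n 412 mid [0.5525 0.073 ] world -98.5 rel tool -86.1 along 0.03432678582051889
  blob [287 304  48  11 431] LxW mm [ 4.2 18.9] off [  8.8 -10.9]
  blob [322 329  19  20 197] LxW mm [5.5 7.6] off [  1.3 -26.8]
431 [0.56449838 0.05874113] -52.89768789097417 -86.05768789097417
  blob [201 296   6  11  61] LxW mm [2.2 4.8] off [11.3 26.5]
  blob [287 303  47  12 397] LxW mm [ 3.9 18.5] off [ -1.3 -13.8]
  blob [215 324  10  13  80] LxW mm [3.2 5.4] off [-3.9 24.3]
397 [0.55257861 0.07307213] -98.19136811530706 -85.51136811530705
```

Emit:
carry_out --plan '[{"x": 0,"y": 0,"z": 0,"wx": 0,"wy": 0,"wz": -0.36},{"x": 0,"y": 0,"z": 0,"wx": 0,"wy": 0,"wz": -0.36},{"x": 0,"y": 0,"z": 0,"wx": 0,"wy": 0,"wz": -0.36},{"x": 0,"y": 0,"z": 0,"wx": 0,"wy": 0,"wz": -0.36},{"x": 0,"y": 0,"z": 0,"wx": 0,"wy": 0,"wz": -0.36}]'

```text
time: 8.2
position: [0.5533, 0.087, 0.0522]
tool_rot: [-2.957, -1.062, -0.0]
ft_force: [0.4, -0.1, 0.8]
gripper_width: 0.0854
gripper_force: 0.0
```

Emit:
carry_out --plan '[{"x": 0,"y": 0,"z": 0,"wx": 0,"wy": 0,"wz": -0.36},{"x": 0,"y": 0,"z": 0,"wx": 0,"wy": 0,"wz": -0.36},{"x": 0,"y": 0,"z": 0,"wx": 0,"wy": 0,"wz": -0.36},{"x": 0,"y": 0,"z": 0,"wx": 0,"wy": 0,"wz": -0.36},{"x": 0,"y": 0,"z": 0,"wx": 0,"wy": 0,"wz": -0.36}]'

```text
time: 8.82
position: [0.5533, 0.0869, 0.0523]
tool_rot: [2.201, 2.242, 0.0]
ft_force: [-0.1, -0.4, 0.8]
gripper_width: 0.0854
gripper_force: 0.0
```

Emit:
carry_out --plan '[{"x": 0,"y": 0,"z": 0,"wx": 0,"wy": 0,"wz": -0.36},{"x": 0,"y": 0,"z": 0,"wx": 0,"wy": 0,"wz": -0.36},{"x": 0,"y": 0,"z": 0,"wx": 0,"wy": 0,"wz": -0.36},{"x": 0,"y": 0,"z": 0,"wx": 0,"wy": 0,"wz": -0.36},{"x": 0,"y": 0,"z": 0,"wx": 0,"wy": 0,"wz": 0}]'

```text
time: 9.45
position: [0.5532, 0.0868, 0.0521]
tool_rot: [-1.281, -2.868, -0.0]
ft_force: [0.1, 0.5, 0.3]
gripper_width: 0.0853
gripper_force: 0.0
```

```bash
python3 cp.py pics/c3.png
```

```text
t9.45 p [0.5532 0.0868 0.0521] yawx 131.85 z [-0.  0. -1.] q [ 0.35  0.55 -0.7   1.91  0.47  0.84  0.14] F [0.09 0.46 0.25] M [-0.014  0.034  0.039] w 0.0853 0.0
  blob [213 259  19  23 160] LxW mm [3.1 9.2] off [-28.4  -0.5]
  blob [331 262  20  35 253] LxW mm [ 3.1 14.1] off [ 7.9 26.9]
  blob [236 321  40  30 395] LxW mm [ 4.1 18.7] off [ -0.1 -13.8]
  blob [246 360  28  12 182] LxW mm [ 3.7 10.7] off [ 11.  -24.4]
pointer n 395 mid [0.5531 0.073 ] world -98.7 rel tool 129.5 along 0.034070946856747074
```

View pics/c3.png

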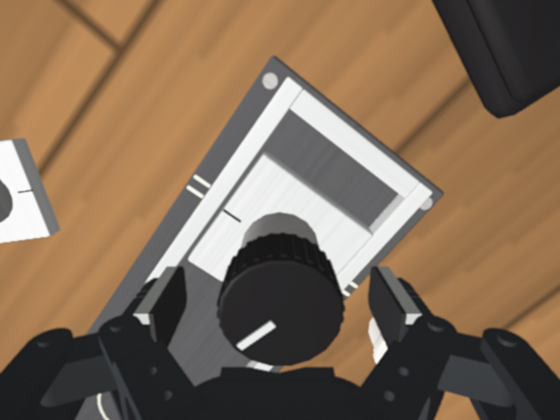

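The open fingers straddle the cap. The foot line at (233,215) is slightly past the double ticks at (199,187), so I'll quantify that.

```bash
python3 - <<'E'
from h import *
s=robot.observe();c=cam("wrist",s);t=np.array([-.0946,.9955]);n=np.array([.9955,.0946])
g=cv2.imread("pics/c3.png").min(2)
def blobs(m,x0,y0,z,tag):
    k,l,st,ce=cv2.connectedComponentsWithStats(m.astype(np.uint8))
    for j in range(1,k):
        if st[j,4]>8:
            q=plane(ce[j:j+1]+[x0,y0],c,z)[0,:2];print(tag,st[j,4],(ce[j]+[x0,y0]).round(1),"along",(q@t*1e3).round(2),"across",(q@n*1e3).round(1))
blobs(g[168:205,180:215]>130,180,168,.010,"tick")
blobs(g[202:228,216:248]<120,216,202,.024,"line")
blobs(g[275:298,340:362]>130,340,275,.010,"tick2")
# foot edges across z=.024: from outline in c3 (corners)
print((plane([[265,156],[370,234]],c,.024)[:,:2]@t*1e3).round(2))
E
```

```text
tick 430 [203.3 191. ] along 31.21 across 505.3
line 40 [220.1 208. ] along 33.41 across 518.8
line 27 [231.6 215.4] along 33.59 across 526.5
tick2 248 [347.  283.1] along 34.17 across 615.9
[72.34 71.72]
```

Emit:
carry_out --plan '[{"x": 0,"y": 0,"z": 0,"wx": 0,"wy": 0,"wz": 0},{"x": 0,"y": 0,"z": 0,"wx": 0,"wy": 0,"wz": 0},{"x": 0,"y": 0,"z": 0,"wx": 0,"wy": 0,"wz": 0},{"x": 0,"y": 0,"z": 0,"wx": 0,"wy": 0,"wz": 0},{"x": 0,"y": 0,"z": 0,"wx": 0,"wy": 0,"wz": 0}]' --fingers -1

```text
time: 10.12
position: [0.5542, 0.0878, 0.0528]
tool_rot: [1.277, 2.869, 0.003]
ft_force: [1.6, 2.1, 2.5]
gripper_width: 0.0504
gripper_force: 24.8
```

Emit:
carry_out --plan '[{"x": 0,"y": 0,"z": 0,"wx": 0,"wy": 0,"wz": 0},{"x": -0.014,"y": -0.011,"z": 0,"wx": 0,"wy": 0,"wz": 0},{"x": 0,"y": 0,"z": 0,"wx": 0,"wy": 0,"wz": 0},{"x": 0,"y": 0,"z": 0,"wx": 0,"wy": 0,"wz": 0}]'

```text
time: 10.62
position: [0.5537, 0.0855, 0.0528]
tool_rot: [-1.275, -2.871, -0.006]
ft_force: [1.3, 4.5, 1.6]
gripper_width: 0.0503
gripper_force: 25.0
```

```bash
python3 cp.py pics/c4.png
```

```text
t10.62 p [0.5537 0.0855 0.0528] yawx 132.12 z [ 0.001  0.004 -1.   ] q [ 0.35  0.55 -0.7   1.91  0.46  0.84  0.15] F [1.34 4.45 1.61] M [ 1.054 -0.308  0.009] w 0.0503 25.020135641098022
  blob [348 295   7  12  71] LxW mm [2.5 5.1] off [17.3 22.9]
  blob [233 320  40  29 392] LxW mm [ 4.1 18.8] off [ -1.1 -14.8]
  blob [244 360  29  11 194] LxW mm [ 3.9 11. ] off [ 10.8 -25.2]
pointer n 392 mid [0.5526 0.0707] world -98.6 rel tool 129.3 along 0.032746543839997734
```

Emit:
carry_out --plan '[{"x": 0.009,"y": 0.007,"z": 0,"wx": 0,"wy": 0,"wz": 0},{"x": 0,"y": 0,"z": 0.001,"wx": 0,"wy": 0,"wz": 0.3},{"x": 0,"y": 0,"z": 0.001,"wx": 0,"wy": 0,"wz": 0.3},{"x": 0,"y": 0,"z": 0.001,"wx": 0,"wy": 0,"wz": 0.3},{"x": 0,"y": 0,"z": 0.001,"wx": 0,"wy": 0,"wz": 0.3}]'

```text
time: 11.3
position: [0.5546, 0.0859, 0.052]
tool_rot: [2.073, 2.358, 0.004]
ft_force: [2.7, 3.4, 2.4]
gripper_width: 0.0505
gripper_force: 25.1
```

```bash
python3 cp.py pics/c5.png
```

```text
t11.30 p [0.5546 0.0859 0.052 ] yawx 97.36 z [ 0.003  0.001 -1.   ] q [ 0.25  0.51 -0.57  1.92  0.37  0.81 -0.39] F [2.73 3.37 2.36] M [ 0.516 -0.618  0.057] w 0.0505 25.067958533763885
  blob [348 296   7  11  65] LxW mm [2.4 4.7] off [27.3  9.1]
  blob [233 320  39  30 374] LxW mm [ 3.9 18.6] off [ -9.1 -11.4]
  blob [329 329  13  29 211] LxW mm [ 3.9 11.3] off [ 24.7 -11.1]
pointer n 374 mid [0.5455 0.0745] world -133.0 rel tool 129.7 along 0.03304756825015359
```

Emit:
carry_out --plan '[{"x": 0,"y": 0,"z": 0.001,"wx": 0,"wy": 0,"wz": 0.3},{"x": 0,"y": 0,"z": 0.001,"wx": 0,"wy": 0,"wz": 0.3},{"x": 0,"y": 0,"z": 0.001,"wx": 0,"wy": 0,"wz": 0.3}]'

```text
time: 11.72
position: [0.5553, 0.0858, 0.0515]
tool_rot: [2.545, 1.839, 0.006]
ft_force: [4.7, 1.4, 2.3]
gripper_width: 0.0502
gripper_force: 25.1
```

```bash
python3 cp.py pics/c6.png
```

```text
t11.72 p [0.5553 0.0858 0.0515] yawx 71.69 z [ 0.004  0.001 -1.   ] q [ 0.17  0.49 -0.47  1.92  0.31  0.79 -0.79] F [4.71 1.44 2.25] M [ 0.513 -0.821  0.079] w 0.0502 25.072661340236664
  blob [348 295   6  12  61] LxW mm [2.1 4.9] off [28.7 -3.4]
  blob [233 320  40  30 413] LxW mm [ 4.2 18.8] off [-12.7  -6.2]
  blob [247 359  29  12 183] LxW mm [ 3.6 11.2] off [-15.1 -21.5]
pointer n 413 mid [0.5426 0.0796] world -158.6 rel tool 129.7 along 0.032895260704843804
```

Emit:
carry_out --plan '[{"x": 0,"y": 0,"z": 0.001,"wx": 0,"wy": 0,"wz": 0.3},{"x": 0,"y": 0,"z": 0.001,"wx": 0,"wy": 0,"wz": 0.3},{"x": 0,"y": 0,"z": 0.001,"wx": 0,"wy": 0,"wz": 0.3}]'

```text
time: 12.15
position: [0.5552, 0.085, 0.0509]
tool_rot: [2.888, 1.231, 0.004]
ft_force: [1.1, -0.4, 4.8]
gripper_width: 0.0505
gripper_force: 25.2
```

```bash
python3 cp.py pics/c7.png
```

```text
t12.15 p [0.5552 0.085  0.0509] yawx 46.18 z [ 0.003 -0.001 -1.   ] q [ 0.09  0.48 -0.37  1.92  0.24  0.78 -1.19] F [ 1.13 -0.44  4.76] M [-0.06  -0.429  1.146] w 0.0505 25.237156748771667
  blob [235 320  38  31 387] LxW mm [ 4.  18.5] off [-13.2  -0.6]
  blob [304 349  29  19 283] LxW mm [ 5.7 10.2] off [ -2.3 -26.8]
pointer n 387 mid [0.5419 0.0844] world 178.5 rel tool 132.3 along 0.03206339881299171
```

Emit:
carry_out --plan '[{"x": 0,"y": 0,"z": 0,"wx": 0,"wy": 0,"wz": 0.2},{"x": 0,"y": 0,"z": 0,"wx": 0,"wy": 0,"wz": 0.2},{"x": 0,"y": 0,"z": 0,"wx": 0,"wy": 0,"wz": 0}]'

```text
time: 12.58
position: [0.5545, 0.0843, 0.0505]
tool_rot: [2.994, 0.944, 0.002]
ft_force: [3.0, -0.3, 5.6]
gripper_width: 0.0505
gripper_force: 25.5
```

```bash
python3 cp.py pics/c8.png
```

```text
t12.57 p [0.5545 0.0843 0.0505] yawx 35.0 z [ 0.002 -0.002 -1.   ] q [ 0.05  0.47 -0.33  1.93  0.22  0.78 -1.36] F [ 3.04 -0.27  5.63] M [-0.179 -0.758  0.829] w 0.0505 25.478416979312897
  blob [200 296   7  11  63] LxW mm [2.3 4.6] off [-10.7  26.7]
  blob [243 321  32  34 367] LxW mm [ 3.8 18.4] off [-12.5  -0. ]
  blob [320 333  22  23 264] LxW mm [6.3 8.7] off [  1.  -26.4]
pointer n 367 mid [0.542  0.0843] world 178.8 rel tool 143.8 along 0.03144178156427963
```

Hard stop confirmed: the pointer held at 178.7° while the grip slipped round. Backing off 90° should put the pointer at −91.3°.

Emit:
carry_out --plan '[{"x": 0,"y": 0,"z": 0,"wx": 0,"wy": 0,"wz": -0.3},{"x": 0,"y": 0,"z": -0.001,"wx": 0,"wy": 0,"wz": -0.3},{"x": 0,"y": 0,"z": -0.001,"wx": 0,"wy": 0,"wz": -0.3},{"x": 0,"y": 0,"z": -0.001,"wx": 0,"wy": 0,"wz": -0.3},{"x": 0,"y": 0,"z": -0.001,"wx": 0,"wy": 0,"wz": -0.3}]'

```text
time: 13.25
position: [0.5543, 0.0844, 0.0514]
tool_rot: [2.444, 1.973, 0.001]
ft_force: [2.4, -0.7, 5.0]
gripper_width: 0.0504
gripper_force: 25.5
```

Emit:
carry_out --plan '[{"x": 0,"y": 0,"z": -0.001,"wx": 0,"wy": 0,"wz": -0.3},{"x": 0,"y": 0,"z": -0.001,"wx": 0,"wy": 0,"wz": -0.3},{"x": 0,"y": 0,"z": -0.001,"wx": 0,"wy": 0,"wz": -0.3},{"x": 0,"y": 0,"z": 0,"wx": 0,"wy": 0,"wz": -0.3},{"x": 0,"y": 0,"z": 0,"wx": 0,"wy": 0,"wz": 0}]'

```text
time: 13.88
position: [0.554, 0.0845, 0.0522]
tool_rot: [1.756, 2.605, 0.0]
ft_force: [2.0, -0.0, 6.5]
gripper_width: 0.0505
gripper_force: 25.7
```

```bash
python3 cp.py pics/c9.png
```

```text
t13.88 p [0.554  0.0845 0.0522] yawx 112.04 z [ 0. -0. -1.] q [ 0.29  0.53 -0.62  1.92  0.41  0.83 -0.17] F [ 2.02 -0.    6.52] M [-0.069 -0.536  0.073] w 0.0505 25.650606751441956
  blob [348 295   7  12  66] LxW mm [2.4 4.8] off [24.  15.9]
  blob [241 321  33  33 367] LxW mm [ 3.9 18.6] off [ -3.7 -13.6]
  blob [294 346  31  23 321] LxW mm [ 5.6 13.4] off [ 20.6 -16.1]
pointer n 367 mid [0.5504 0.0709] world -105.6 rel tool 142.4 along 0.031701913132115796
```

Emit:
carry_out --plan '[{"x": 0,"y": 0,"z": -0.001,"wx": 0,"wy": 0,"wz": -0.25},{"x": 0,"y": 0,"z": -0.001,"wx": 0,"wy": 0,"wz": -0.25},{"x": 0,"y": 0,"z": 0,"wx": 0,"wy": 0,"wz": 0},{"x": 0,"y": 0,"z": 0,"wx": 0,"wy": 0,"wz": 0}]'

```text
time: 14.42
position: [0.5539, 0.0844, 0.0525]
tool_rot: [1.418, 2.803, -0.0]
ft_force: [2.9, -1.4, 6.5]
gripper_width: 0.0503
gripper_force: 25.6
```

```bash
python3 cp.py pics/c10.png; python3 -c "
import cv2
p=cv2.imread('pics/c10.png');cv2.imwrite('pics/c10c.png',cv2.resize(p[120:310,150:400],None,fx=3,fy=3,interpolation=cv2.INTER_CUBIC))"
```

```text
t14.43 p [0.5539 0.0844 0.0525] yawx 126.32 z [ 0. -0. -1.] q [ 0.33  0.54 -0.68  1.91  0.45  0.84  0.05] F [ 2.87 -1.38  6.47] M [-0.052 -0.539  0.083] w 0.0503 25.579476356506348
  blob [348 295   7  12  68] LxW mm [2.4 4.9] off [19.4 21.3]
  blob [241 320  33  34 376] LxW mm [ 4.  18.7] off [ -0.3 -14.3]
  blob [258 362  29  11 232] LxW mm [ 4.9 10.7] off [ 13.6 -23. ]
pointer n 376 mid [0.5536 0.0702] world -91.1 rel tool 142.5 along 0.0316579399600208
```

View pics/c10c.png

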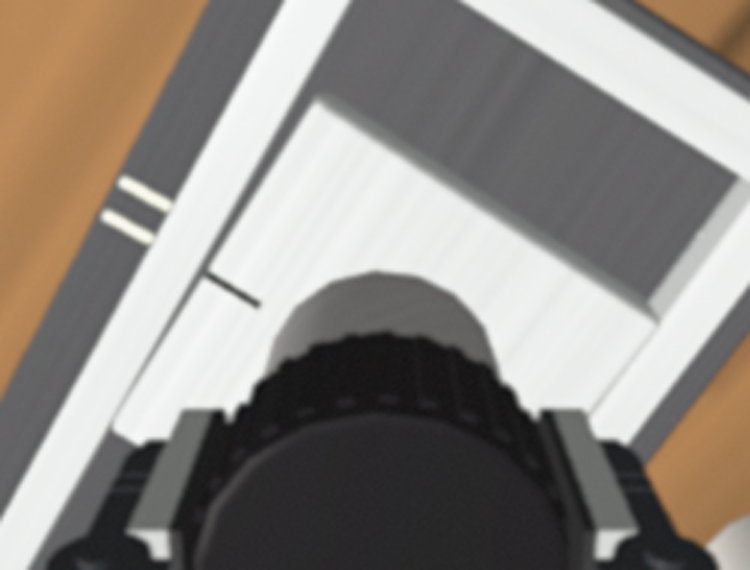

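Pointer reads −91.1°, about 0.2° off target. The crop shows the foot line at (210,275)–(259,304) and the ticks at (120,180)–(170,207) and (103,214)–(152,241).

```bash
python3 - <<'E'
from al import *
along([(210,275),(259,304)],[(120,180),(170,207),(103,214),(152,241)],crop=(150,120))
c=cam("wrist",robot.observe())
print("front edge",plane(np.array([[318,98],[655,320]])/3+[150,120],c,.024)[:,:2]@[-.0946,.9955]-.04)
E
```

```text
line [0.03256914 0.03217961] ticks [0.03565363 0.03580118 0.02760119 0.02756993] err mm (line-ticks) 0.7178898679552764
front edge [0.03213231 0.02844959]
```

```bash
python3 -c "
from st import *
s=st();print(abs(s['joint_velocities']).max());print(robot.job_done())"
```

```text
t14.47 p [0.5539 0.0844 0.0525] yawx 126.32 z [ 0.    -0.001 -1.   ] q [ 0.33  0.54 -0.67  1.91  0.45  0.84  0.05] F [2.91 0.51 4.42] M [-0.075 -0.626  0.06 ] w 0.0504 25.579787492752075
0.0038243210670871274
the job is handed in; nothing more can be done
None
```

Job handed in after 14.5 s, no verdict shown: the canister is about 0.7 mm from the double-ring mark, and the cap was screwed to its stop (with one mid-screw regrasp), backed off about 90° and is still gripped.

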